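# Draw the column out of its cooling jacket

## Task

Draw the steel chromatography column straight out of the clear cooling jacket, along its gutter and between the two orange guide posts; the posts stop the fingers, so let go and take it again further back as often as needed. Once it is right out of the jacket, lift it over the posts and lay it, without dropping it, lengthwise and about centred in the two V saddles of the green rack, then let go. Leave the other things on the bench where they are.

Things in the scene. Friction and masses are not known exactly. Their poses are not given: they have to be found in the camera images.
- column: the column: steel rod with red ends, 180 mm long, 20 mm diameter, about 0.15 to 0.27 kg. Origin at the middle of its length on its axis, its x axis along the rod; it may roll about x (both ends are alike). At the start it lies level in the gutter inside the jacket, with 42 to 55 mm of one red end standing out of the mouth.
- jacket_mouth (a point): centre of the jacket's open mouth, on the axis of the column lying in it, 65 mm above the bench. x points level out of the mouth, the way the column is drawn; z up. The column is clear of the jacket when its middle is beyond x = 90 mm from here. From here to the guide posts (x = 0 to 120 mm) it can be grasped from above.
- jacket: the jacket and its bed (fixed), origin under the mouth, axes as jacket_mouth: clear tube 130 mm long from the mouth to -x, outside 36, bore 28 mm, blue end collars 46 mm across (front one flush with the mouth), two white stubs on its -y side. Base plate 70 mm wide, 10 mm thick, x = -140 to 215 mm.
- gutter_end (a point): end of the steel gutter, on the column's axis, 210 mm in front of the mouth; axes as jacket_mouth. The gutter runs from inside the jacket to here on a thin web: a shallow V that carries and centres the column, 17 mm wide in all, narrower than the column, so fingers can straddle it (free depth 55 mm below the axis).
- guide_posts (a point): point between the two orange guide posts, on the column's axis, 127 mm in front of the mouth; axes as jacket_mouth. Each post is 14 mm thick along x, they are 28 mm apart, 60 mm over their outsides, and reach 22 mm above the axis; open above. The column slides between them, fingers holding it do not fit.
- rack_seat (a point): middle of the green rack (fixed) on the axis of a column lying in it, 60 mm above the bench. Its x axis is the lengthwise direction of the lying column, z is up. Two V saddles, each 12 mm long, stand at x = -50 and +50 mm; their lips are 2 mm above this point, 33 mm apart inside; the rack's base (140 x 60 mm) has its top 50 mm below this point.
- tipbox: bystander: blue pipette tip box 118 x 80 x 49 mm, origin under its middle. It and the rack may change places.
- bottle_blue: bystander: clear bottle with blue cap, 68 mm diameter, 140 mm high, origin under its middle
- bottle_red: bystander: amber bottle with red cap, 60 mm diameter, 120 mm high, origin under its middle
- beaker: bystander: glass beaker 70 mm diameter, 90 mm high, origin under its middle
- spatula: bystander: spatula with black handle lying on the bench
- rack: the green rack itself, fixed; origin under its middle, axes as rack_seat
Things that resemble listed ones, but are neither listed nor needed, are in the scene too. Several things look just like the rack: the one meant starts farthest from the robot's base.

How it is judged:
On the way:
1. the column has been drawn straight out along the gutter: its whole length is out of the jacket, still low and in line (x of column in the frame of jacket_mouth between 0.091 and 0.16 m and z of column in the frame of jacket_mouth between -0.01 and 0.02 m and y of column in the frame of jacket_mouth between -0.012 and 0.012 m and angle between the x axis of column and the x axis of jacket_mouth, either way round below 0.15 rad), for 0.05 s.
At the end, for the whole second after the job is handed in: the column lies still in both V saddles of the green rack: its middle within 30 mm of the rack's middle lengthwise and 6 mm sideways and in height, its axis within 0.08 rad of the rack's, released (x of column in the frame of rack_seat between -0.03 and 0.03 m and y of column in the frame of rack_seat between -0.006 and 0.006 m and z of column in the frame of rack_seat between -0.006 and 0.006 m and angle between the x axis of column and the x axis of rack_seat, either way round below 0.08 rad and contact force between column and rack above 0.3 N and linear speed of column below 0.02 m/s and contact force between the fingers and column below 0.05 N); the robot touches nothing.
It fails at once if the column is dropped (falls faster than 0.6 m/s, out of the fingers) (contact force between the fingers and column below 0.05 N and linear speed of column above 0.6 m/s).
It fails at once if the column falls on the bench (height (world z) of column below 0.04 m).
It fails at once if a bystander is shifted by more than 30 mm (distance of any of tipbox, bottle_blue, bottle_red, beaker, spatula from where it was at the start of the episode above 0.03 m).
It also fails if it takes over 50 s, if anything falls off the work surface, if the arm or the gripper's body presses on something with over 40 N, if the wrist force passes 120 N, or if a joint passes its speed limit or range.

## Robot

A 6-joint arm with a two-finger parallel gripper is mounted at the origin on the work surface. World frame = base frame: x ahead of the robot, y to its left, z up, the work surface at z = 0. Lengths are in m, angles in rad, forces in N, time in s.
With the tool pointing down it reaches from about 0.35 to 0.85 m from the base axis. Payload 8.1 kg.
Tool frame: the origin (TCP) lies on the mounting face of the last link; the fingertips stand 186 mm ahead of it and the grasp point (between the pads) lies 167 mm ahead of it; z points along the fingers, y is the line along which they close (so a half turn about z gives the same grasp; the last joint's range is limited). The gripper opens to 93 mm and grips with 3 to 60 N. Pads are 15 mm wide; open, the fingers measure 128 mm over their backs; the gripper's body (75 mm by 188 mm) begins 65 mm behind the grasp point.
Start: joints at [-1.245, 0.13, 1.488, -0, 1.523, -0.085], TCP at [0.24, -0.55, 0.405] pointing down, gripper open.
Joint ranges: [-2.96, 2.96], [-0.89, 2.26], [0.02, 2.5], [-1.34, 4.48], [0, 2.73], [-2.66, 2.66]. Speed limits (rad/s): [2.39, 2.39, 2.79, 3.14, 3.14, 3.14].

## Interface

Orientations are given as a rotation vector (axis times angle).
In Python, from plant import read_state, read_camera, camera_params, close_job gives the robot as it stands. The module is installed in compiled form; this text tells all that it offers.
- The arm moves only by the tool servo_tool, never from a script. Its argument "increments" is a list of rows, each an object with "slide": the shift along the tool's x, y, z in mm, a list of three; "dr": the turn, a rotation vector about the tool's x, y, z in rad, a list of three; "jaw": the closure, from 0 (fully open) to 1 (shut). In form: [{"slide": [x, y, z], "dr": [ax, ay, az], "jaw": jaw}, ...]. A call has 1 to 20 rows; each row is the pose to reach, as a shift and turn from the pose commanded when the call began, along the tool's axes at that moment; what a row does not reach only later rows make up. A row lasts 1/10 s, in which the tool goes at most 50 mm and 8.59 degrees, less where a joint would pass 70% of its speed; a pose out of reach is approached as far as the arm can. A call with a gripper value outside its range is refused whole. The fingers move at their own pace and stop on an object; "force" is the grip in N (left out, the last holds). Time passes only in rows, so rows that repeat a pose let the fingers close. It gives the time, the measured TCP pose, the force, the opening and the grip force at its end, in the units of the state.
- read_state(): the state, without advancing time (a new reading comes with each control period).
- read_camera(name): name is "scene" or "top" or "wrist"; returns (picture, depth): 420x560x3 uint8, red, green, blue; 420x560 float32, m along the optical axis (not along the pixel's ray), 0 where there is no reading.
- camera_params(name): a dict with "fx", "fy", "cx", "cy" (pixels), "k1" (the pictures are not rectified: a ray, as slopes to the right and down, at radius r is drawn at 1 + k1 r^2 times it, then the intrinsics apply), "rvec" (rotation vector, rad) and "tvec" (3), from world to camera coordinates, as OpenCV has them. Camera axes: x right, y down, z forward; pixel columns grow to the right and rows downward; lengths in m; the calibration is good to about 2 mm. A picture is of the moment at which its call begins: read the wrist's pose just before it. camera_params takes no time and is no camera call; for the wrist camera it gives the pose at the moment of the call.
- close_job(): hands the job in; it is judged then, once.
The state is a dict: "t": time; "q": joint angles; "dq": joint speeds; "joint_torque": joint torques, N m; "tool_pos": TCP position; "orientation": TCP orientation; "force": force on the tool from outside, world axes, zero at the start; "wrist_torque": the same for the moment, N m; "opening": finger opening in m; "gripper_force": force on a finger pad.
Only numpy, scipy, OpenCV 4.12 (cv2) and the standard library are available. Lean on these libraries where they do the work, as an engineer would, in place of code of your own. Each camera call takes 0.05 s, during which the arm holds its last target. There are 200 camera calls.

## Working session

There is one attempt and no reset: what is moved stays moved. The work goes in short steps, Python scripts to look and compute and a tool call to move; the robot and the scene stay as the last step left them, time stands still between calls to the robot, and variables do not carry over. Pictures are saved under pics/ and viewed, at most 10 in all, crops included, and the job is handed in when it is done.

Besides the shell and the picture viewer there is one more tool, called after "Emit:" as name(argument=value, ...), one argument or row to a line, values as JSON. servo_tool: Moves the arm, as the interface text tells. Its arguments: {"type":"object","properties":{"increments":{"type":"array"},"force":{"type":"number"}},"required":["increments"]}

```bash
mkdir -p pics; cat > h.py <<'E'
import numpy as np, cv2
from scipy.spatial.transform import Rotation as R
from plant import read_state, read_camera, camera_params
def cloud(name):
    p=camera_params(name); im,d=read_camera(name)
    v,u=np.mgrid[0:420,0:560]
    K=np.array([[p['fx'],0,p['cx']],[0,p['fy'],p['cy']],[0,0,1.]])
    s=cv2.undistortPoints(np.stack([u,v],-1).reshape(-1,1,2).astype(float),K,np.array([p['k1'],0,0,0,0.])).reshape(420,560,2)
    # iterative inverse of r->r(1+k1 r^2) done by cv2
    c=np.dstack([s*d[...,None],d])
    Rm=R.from_rotvec(np.ravel(p['rvec'])).as_matrix()
    w=(c-np.ravel(p['tvec']))@Rm
    w[d==0]=np.nan
    return im,w,p
E
python3 - <<'E'
from h import *
for n in ['scene','top']:
    im,w,p=cloud(n); np.savez(n,im=im,w=w)
    cv2.imwrite(f'pics/{n}0.png',im[...,::-1]); print(n,p,np.isnan(w[...,0]).mean())
print(read_state())
E
```

```text
scene {'fx': 478.6896238126182, 'fy': 478.6896238126182, 'cx': 284.73182133539603, 'cy': 224.57867988498847, 'k1': -0.030407697439613576, 'rvec': array([ 1.1014615 ,  2.16800341, -1.18814737]), 'tvec': array([ 0.2310138 , -0.13406926,  1.53877121])} 0.0037329931972789115
top {'fx': 514.2403825396307, 'fy': 514.2403825396307, 'cx': 270.0749575236713, 'cy': 204.3952049466258, 'k1': -0.028507631986657154, 'rvec': array([ 2.14375003, -2.20740554,  0.11768182]), 'tvec': array([-4.37362815e-04,  4.10871512e-01,  1.46375260e+00])} 0.004111394557823129
{'t': 0.1, 'q': array([-1.24541156e+00,  1.31097660e-01,  1.48915038e+00, -1.90438342e-05,
        1.52301185e+00, -8.54008800e-02]), 'dq': array([ 0.00068345, -0.00322591, -0.00099786,  0.00071164,  0.0010488 ,
       -0.00251297]), 'joint_torque': array([ 8.93850411e-04, -5.61339605e+01, -4.93100309e+01,  7.70377717e-02,
        2.90238712e-02, -5.61485126e-05]), 'tool_pos': array([ 0.2395497 , -0.54988514,  0.4037959 ]), 'orientation': array([-3.07394080e+00, -6.40397589e-01,  3.42974851e-04]), 'force': array([ 0.72999308, -0.50865757, -1.15713709]), 'wrist_torque': array([ 0.04518665, -0.03213571, -0.04972966]), 'gripper_force': 0.0, 'opening': 0.09318835789441593}
```

View pics/top0.png

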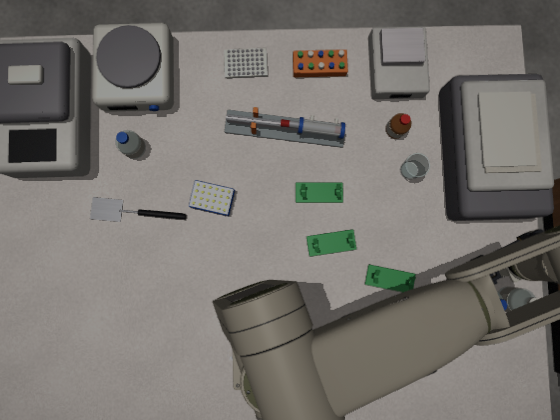

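View pics/scene0.png

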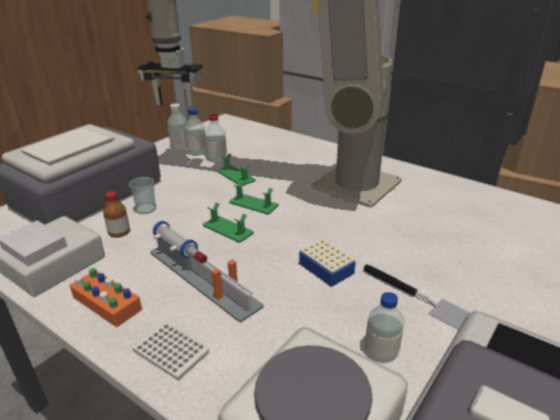

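The top view shows the jacket with its mouth to the left: blue collars near (303,125) and (342,130), red end at (285,123), posts at (255,112) and (253,128). Three green racks sit at (319,192), (331,243) and (390,278). Next I measure these.

```bash
python3 - <<'E'
from h import *
for n in ['top','scene']:
    f=np.load(n+'.npz'); im,w=f['im'],f['w']
    hsv=cv2.cvtColor(im,cv2.COLOR_RGB2HSV); h,s,v=hsv[...,0].astype(int),hsv[...,1],hsv[...,2]
    ok=~np.isnan(w[...,0])&(w[...,2]>0.004)
    for name,m in dict(green=(h>45)&(h<80)&(s>120),orange=(h>5)&(h<15)&(s>170),red=((h<4)|(h>174))&(s>150),blue=(h>105)&(h<125)&(s>140)).items():
        k,lab,st,c=cv2.connectedComponentsWithStats((m&ok&(v>40)).astype(np.uint8))
        for i in range(1,k):
            if st[i,4]<12: continue
            P=w[lab==i]
            ev,V=np.linalg.eigh(np.cov(P[:,:2].T))
            print(n,name,c[i].round(),st[i,4],'mean',P.mean(0).round(4),'zmin/max',P[:,2].min().round(3),P[:,2].max().round(3),'dir',np.degrees(np.arctan2(V[1,1],V[0,1])).round(1),'r',np.hypot(*P.mean(0)[:2]).round(3))
E
```

```text
top green [330.  53.] 18 mean [ 0.8438 -0.2009  0.0569] zmin/max 0.045 0.066 dir 149.2 r 0.867
top green [300.  54.] 17 mean [ 0.8444 -0.1115  0.0547] zmin/max 0.046 0.064 dir 175.2 r 0.852
top green [342.  65.] 17 mean [ 0.8081 -0.2317  0.0564] zmin/max 0.045 0.061 dir 152.8 r 0.841
top green [310.  66.] 16 mean [ 0.8078 -0.1413  0.0561] zmin/max 0.048 0.063 dir 125.9 r 0.82
top green [319. 192.] 841 mean [ 0.4434 -0.1548  0.016 ] zmin/max 0.004 0.065 dir 87.6 r 0.47
top green [331. 242.] 874 mean [ 0.2968 -0.1841  0.016 ] zmin/max 0.004 0.067 dir 96.6 r 0.349
top green [389. 278.] 870 mean [ 0.1886 -0.348   0.0165] zmin/max 0.004 0.066 dir 78.4 r 0.396
top orange [319.  65.] 933 mean [ 0.8178 -0.1698  0.0357] zmin/max 0.005 0.048 dir 89.1 r 0.835
top orange [255. 113.] 27 mean [0.6683 0.0221 0.072 ] zmin/max 0.039 0.091 dir -173.7 r 0.669
top orange [399. 125.] 205 mean [ 0.6175 -0.3803  0.086 ] zmin/max 0.065 0.11 dir 46.7 r 0.725
top orange [254. 128.] 35 mean [0.6244 0.0285 0.066 ] zmin/max 0.019 0.096 dir 169.5 r 0.625
top red [405. 119.] 79 mean [ 0.6258 -0.3885  0.1186] zmin/
[... 2170 characters left out ...]
min/max 0.148 0.16 dir 156.4 r 0.605
scene blue [157. 226.] 21 mean [ 0.6258 -0.2185  0.0797] zmin/max 0.065 0.088 dir 163.8 r 0.663
scene blue [184. 246.] 40 mean [ 0.6452 -0.1025  0.0779] zmin/max 0.061 0.088 dir 171.5 r 0.653
scene blue [327. 271.] 557 mean [0.4672 0.1775 0.0218] zmin/max 0.004 0.039 dir 101.0 r 0.5
scene blue [101. 277.] 29 mean [ 0.8145 -0.1951  0.0519] zmin/max 0.043 0.058 dir 59.1 r 0.838
scene blue [ 95. 291.] 31 mean [ 0.8503 -0.1653  0.0515] zmin/max 0.041 0.057 dir 86.7 r 0.866
scene blue [126. 293.] 32 mean [ 0.8152 -0.1053  0.0522] zmin/max 0.044 0.057 dir 63.1 r 0.822
scene blue [389. 300.] 177 mean [0.6    0.3874 0.1359] zmin/max 0.126 0.141 dir -165.2 r 0.714
```

```bash
cat >> h.py <<'E'
def go(p,yaw):
    """slide(mm), dr for measured TCP -> p with tool down, tool x at world yaw"""
    s=read_state(); R0=R.from_rotvec(s['orientation'])
    c,n=np.cos(yaw),np.sin(yaw)
    R1=R.from_matrix(np.array([[c,n,0],[n,-c,0],[0,0,-1.]]))
    print('t',round(s['t'],2),'slide',(R0.inv().apply(np.array(p)-s['tool_pos'])*1000).round(1),'dr',(R0.inv()*R1).as_rotvec().round(4))
E
python3 -c "
from h import *
go([.635,-.05,.42],np.radians(82.5))"
```

```text
t 0.1 slide [ 562.2 -300.4  -15.6] dr [-1.4000e-03 -1.0000e-03 -1.0291e+00]
```

Emit:
servo_tool(
  increments=[
    {"slide":[562,-300,-16],"dr":[0,0,-1.03],"jaw":0},
    {"slide":[562,-300,-16],"dr":[0,0,-1.03],"jaw":0},
    {"slide":[562,-300,-16],"dr":[0,0,-1.03],"jaw":0},
    {"slide":[562,-300,-16],"dr":[0,0,-1.03],"jaw":0},
    {"slide":[562,-300,-16],"dr":[0,0,-1.03],"jaw":0},
    {"slide":[562,-300,-16],"dr":[0,0,-1.03],"jaw":0},
    {"slide":[562,-300,-16],"dr":[0,0,-1.03],"jaw":0},
    {"slide":[562,-300,-16],"dr":[0,0,-1.03],"jaw":0},
    {"slide":[562,-300,-16],"dr":[0,0,-1.03],"jaw":0},
    {"slide":[562,-300,-16],"dr":[0,0,-1.03],"jaw":0},
    {"slide":[562,-300,-16],"dr":[0,0,-1.03],"jaw":0},
    {"slide":[562,-300,-16],"dr":[0,0,-1.03],"jaw":0},
    {"slide":[562,-300,-16],"dr":[0,0,-1.03],"jaw":0},
    {"slide":[562,-300,-16],"dr":[0,0,-1.03],"jaw":0},
    {"slide":[562,-300,-16],"dr":[0,0,-1.03],"jaw":0},
    {"slide":[562,-300,-16],"dr":[0,0,-1.03],"jaw":0},
  ],
)

```text
t: 1.7
tool_pos: [0.6346, -0.0514, 0.4203]
orientation: [-2.361, -2.072, 0.002]
force: [-0.1, -0.9, -0.8]
opening: 0.0931
gripper_force: 0.0
```

```bash
python3 - <<'E'
from h import *
im,w,p=cloud('wrist'); np.savez('wrist',im=im,w=w)
cv2.imwrite('pics/w1.png',im[...,::-1]); s=read_state(); print(s['tool_pos'],s['dq'].round(3))
E
```

```text
[ 0.63453563 -0.05170183  0.42051886] [-0.008 -0.008  0.001  0.003 -0.002  0.   ]
```

View pics/w1.png

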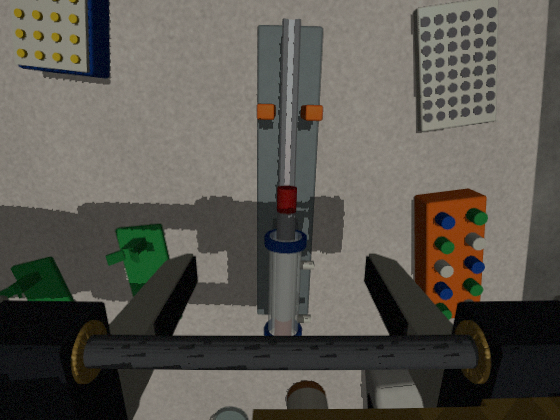

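The wrist view shows the red end at (287,200), the posts at (265,112) and (312,112), and the front collar at (286,240). The rod runs vertically in the picture.

```bash
python3 - <<'E'
from h import *
f=np.load('wrist.npz'); im,w=f['im'],f['w']
hsv=cv2.cvtColor(im,cv2.COLOR_RGB2HSV); h,s,v=hsv[...,0].astype(int),hsv[...,1],hsv[...,2]
A=np.radians(82.5)
def show(n,m):
    P=w[m]; P=P[~np.isnan(P[:,0])]
    q=P[:,:2]@np.array([[np.cos(A),np.sin(A)],[np.sin(A),-np.cos(A)]])  # along, side(tool y)
    print(n,len(P),'mean',P.mean(0).round(4),'z',np.percentile(P[:,2],[5,50,95]).round(4),'along',np.percentile(q[:,0],[1,50,99]).round(4),'side',np.percentile(q[:,1],[1,50,99]).round(4))
    return P
roi=np.zeros(h.shape,bool); roi[90:130,250:330]=1
o=(h>5)&(h<15)&(s>150)&(w[...,2]>.08)&roi
l=o.copy(); l[:,290:]=0; r=o.copy(); r[:,:290]=0
a=show('postL',l); b=show('postR',r)
roi[:]=0; roi[180:225,260:310]=1
red=((h<6)|(h>172))&(s>140)&roi&(w[...,2]>.05); show('red',red); show('redtop',red&(w[...,2]>.072))
roi[:]=0; roi[212:232,260:310]=1; show('steel',roi&(w[...,2]>.068))
roi[:]=0; roi[225:255,255:315]=1; show('collar',roi&(h>100)&(h<128)&(s>120)&(w[...,2]>.07))
roi[:]=0; roi[20:320,250:330]=1; pl=roi&(abs(w[...,2]-.01)<.004)
for lo,hi in((30,90),(140,190),(250,300)):
    m=pl.copy(); m[:lo]=0;m[hi:]=0; show(f'plate{lo}',m)
    m=roi&(w[...,2]>.045)&(w[...,2]<.075);m[:lo]=0;m[hi:]=0; show(f'gut{lo}',m)
f=np.load('top.npz'); im,w=f['im'],f['w']
hsv=cv2.cvtColor(im,cv2.COLOR_RGB2HSV); h,s=hsv[...,0],hsv[...,1]
P=w[160:220,285:355][((h>45)&(h<80)&(s>120)&(abs(w[...,2]-.01)<.005))[160:220,285:355]]
c,sz,ang=cv2.minAreaRect(P[:,:2].astype(np.float32)*1000);print('rackbase',c,sz,ang,P[:,2].mean())
Q=w[160:220,285:355].reshape(-1,3);Q=Q[Q[:,2]>.045]
for k in (Q[:,1]>-.155,Q[:,1]<-.155): print('saddle',Q[k].mean(0),Q[k].min(0),Q[k].max(0))
E
```

```text
postL 274 mean [0.6315 0.0316 0.0865] z [0.0849 0.0865 0.0877] along [0.1071 0.1141 0.1202] side [0.6144 0.6218 0.6298]
postR 272 mean [0.6743 0.0251 0.0865] z [0.085  0.0866 0.0879] along [0.1062 0.1133 0.1194] side [0.6579 0.6652 0.6731]
red 515 mean [ 0.6397 -0.0561  0.0719] z [0.0639 0.0732 0.0754] along [0.0143 0.0283 0.0386] side [0.6321 0.6413 0.6516]
redtop 324 mean [ 0.6395 -0.0576  0.0741] z [0.0723 0.0742 0.0755] along [0.0143 0.0265 0.0382] side [0.6341 0.6413 0.6485]
steel 348 mean [ 0.6362 -0.0796  0.0729] z [0.0693 0.0733 0.0752] along [-0.0068  0.0041  0.015 ] side [0.632  0.6413 0.6499]
collar 460 mean [ 0.6324 -0.1018  0.0828] z [0.0734 0.0844 0.0877] along [-0.0246 -0.0183 -0.0133] side [0.6193 0.6402 0.6616]
plate30 2804 mean [0.6608 0.0815 0.0097] z [0.0082 0.0097 0.0112] along [0.1369 0.1675 0.196 ] side [0.6102 0.6352 0.6798]
gut30 1098 mean [0.6605 0.0756 0.0553] z [0.0525 0.0555 0.0578] along [0.1346 0.1614 0.1867] side [0.6362 0.6449 0.6539]
plate140 2108 mean [ 0.6434 -0.0309  0.0097] z [0.0084 0.0098 0.0111] along [0.0237 0.0538 0.0814] side [0.6078 0.6327 0.6768]
gut140 845 mean [ 0.6449 -0.0239  0.0561] z [0.0526 0.0557 0.0641] along [0.0381 0.0605 0.0856] side [0.6341 0.6425 0.6515]
plate250 957 mean [ 0.6165 -0.1739  0.0094] z [0.008  0.0095 0.0108] along [-0.1278 -0.0929 -0.056 ] side [0.6043 0.6168 0.6735]
gut250 385 mean [ 0.6336 -0.1405  0.0706] z [0.0663 0.07   0.0747] along [-0.0895 -0.0513 -0.0306] side [0.6214 0.6555 0.6713]
rackbase (443.98345947265625, -156.39590454101562) (134.93280029296875, 53.93840026855469) 88.30860900878906 0.009719880096608324
saddle [ 0.44566257 -0.10716554  0.0546989 ] [ 0.42759602 -0.11239352  0.04546134] [ 0.46265774 -0.10063407  0.06410222]
saddle [ 0.4424153  -0.20689232  0.0552524 ] [ 0.42449222 -0.21375286  0.04519675] [ 0.45956375 -0.20056535  0.06485963]
```

```bash
python3 -c "
from h import *
go([.445,-.24,.42],np.radians(81.1))"
```

```text
t 1.75 slide [-211.5 -163.3    0.7] dr [-0.0006  0.0004  0.0241]
```

Emit:
servo_tool(
  increments=[
    {"slide":[-211,-163,0],"dr":[0,0,0.024],"jaw":0},
    {"slide":[-211,-163,0],"dr":[0,0,0.024],"jaw":0},
    {"slide":[-211,-163,0],"dr":[0,0,0.024],"jaw":0},
    {"slide":[-211,-163,0],"dr":[0,0,0.024],"jaw":0},
    {"slide":[-211,-163,0],"dr":[0,0,0.024],"jaw":0},
    {"slide":[-211,-163,0],"dr":[0,0,0.024],"jaw":0},
    {"slide":[-211,-163,0],"dr":[0,0,0.024],"jaw":0},
    {"slide":[-211,-163,0],"dr":[0,0,0.024],"jaw":0},
    {"slide":[-211,-163,0],"dr":[0,0,0.024],"jaw":0},
  ],
)

```text
t: 2.65
tool_pos: [0.4463, -0.2384, 0.4208]
orientation: [2.386, 2.044, 0.001]
force: [-0.4, -0.2, 0.6]
opening: 0.0925
gripper_force: 0.0
```

```bash
python3 - <<'E'
from h import *
im,w,p=cloud('wrist'); np.savez('wrist2',im=im,w=w)
cv2.imwrite('pics/w2.png',im[...,::-1])
hsv=cv2.cvtColor(im,cv2.COLOR_RGB2HSV); h,s=hsv[...,0],hsv[...,1]
near=np.hypot(w[...,0]-.444,w[...,1]+.157)<.1
g=(h>40)&(h<85)&(s>90)&near
P=w[g&(abs(w[...,2]-.01)<.004)]
c,sz,ang=cv2.minAreaRect(P[:,:2].astype(np.float32)*1000);print('base',c,sz,ang,P[:,2].mean())
Q=w[g&(w[...,2]>.035)]
C=[]
for k in (Q[:,1]>-.155,Q[:,1]<-.155):
    a=Q[k]; C.append((a.min(0)+a.max(0))/2); print(len(a),a.mean(0).round(4),np.percentile(a,[2,98],0).round(4))
    for hi in (a[a[:,2]>.054],): 
        for m in (hi[:,0]>a[:,0].mean(),hi[:,0]<a[:,0].mean()): print('  lip',hi[m].mean(0).round(4),np.percentile(hi[m],[2,98],0).round(4).tolist())
go([.6333+.038*.1547,-.0965+.038*.988,.32],np.radians(81.1))
E
```

```text
base (445.62164306640625, -153.99456787109375) (138.46719360351562, 59.44402313232422) 88.46271514892578 0.009749914405205928
615 [ 0.4466 -0.1046  0.0541] [[ 0.4284 -0.1105  0.0404]
 [ 0.4652 -0.0982  0.0621]]
  lip [ 0.4606 -0.1047  0.0586] [[0.4552, -0.1105, 0.0542], [0.4658, -0.0986, 0.0622]]
  lip [ 0.433  -0.104   0.0586] [[0.4279, -0.1099, 0.0542], [0.4388, -0.0981, 0.0623]]
3673 [ 0.4355 -0.2103  0.2923] [[ 0.385  -0.2407  0.0464]
 [ 0.5175 -0.1926  0.343 ]]
  lip [ 0.4968 -0.2185  0.298 ] [[0.4525, -0.2427, 0.056], [0.5209, -0.2005, 0.3423]]
  lip [ 0.3995 -0.2063  0.3127] [[0.3836, -0.2336, 0.0583], [0.4319, -0.1922, 0.3431]]
t 2.7 slide [206.5 163.  100.9] dr [ 0.0002 -0.0002  0.0021]
```

View pics/w2.png

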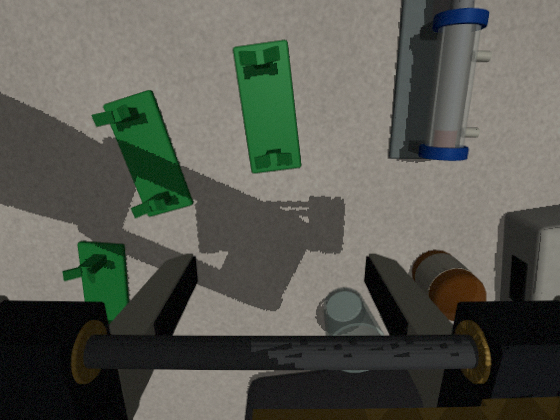

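Emit:
servo_tool(
  increments=[
    {"slide":[206,163,90],"dr":[0,0,0.002],"jaw":0},
    {"slide":[206,163,90],"dr":[0,0,0.002],"jaw":0},
    {"slide":[206,163,90],"dr":[0,0,0.002],"jaw":0},
    {"slide":[206,163,90],"dr":[0,0,0.002],"jaw":0},
    {"slide":[206,163,90],"dr":[0,0,0.002],"jaw":0},
    {"slide":[206,163,90],"dr":[0,0,0.002],"jaw":0},
    {"slide":[206,163,90],"dr":[0,0,0.002],"jaw":0},
    {"slide":[206,163,90],"dr":[0,0,0.002],"jaw":0},
    {"slide":[206,163,90],"dr":[0,0,0.002],"jaw":0},
    {"slide":[206,163,90],"dr":[0,0,0.002],"jaw":0},
    {"slide":[206,163,125],"dr":[0,0,0.002],"jaw":0},
    {"slide":[206,163,160],"dr":[0,0,0.002],"jaw":0},
    {"slide":[206,163,189],"dr":[0,0,0.002],"jaw":0},
    {"slide":[206,163,189],"dr":[0,0,0.002],"jaw":0},
    {"slide":[206,163,189],"dr":[0,0,0.002],"jaw":0},
  ],
)

```text
t: 4.2
tool_pos: [0.6386, -0.0608, 0.2325]
orientation: [-2.389, -2.04, 0.0]
force: [0.0, 0.4, 0.4]
opening: 0.0933
gripper_force: 0.0
```

```bash
cat >> h.py <<'E'
def jf():
    s=read_state(); d=s['tool_pos'][:2]-[.6333,-.0965]; u=np.array([.1547,.988])
    print('t',round(s['t'],2),'jacket x',(d@u*1000).round(1),'tooly',(d@[u[1],-u[0]]*1000).round(1),'z',(s['tool_pos'][2]*1000).round(1),'F',s['force'].round(1),'op',round(s['opening']*1000,1),'gf',round(s['gripper_force'],1))
E
python3 -c "
from h import *
jf(); go([.6333+.038*.1547,-.0965+.038*.988,.232],np.radians(81.1))"
```

```text
t 4.2 jacket x 36.1 tooly -0.3 z 232.5 F [0.  0.4 0.4] op 93.3 gf 0.0
t 4.2 slide [1.9 0.3 0.5] dr [-0.0002 -0.     -0.0017]
```

Emit:
servo_tool(
  increments=[
    {"slide":[2,0,0],"dr":[0,0,0],"jaw":1},
    {"slide":[2,0,0],"dr":[0,0,0],"jaw":1},
    {"slide":[2,0,0],"dr":[0,0,0],"jaw":1},
    {"slide":[2,0,0],"dr":[0,0,0],"jaw":1},
    {"slide":[2,0,0],"dr":[0,0,0],"jaw":1},
    {"slide":[2,0,0],"dr":[0,0,0],"jaw":1},
    {"slide":[2,0,0],"dr":[0,0,0],"jaw":1},
    {"slide":[2,0,0],"dr":[0,0,0],"jaw":1},
    {"slide":[2,0,0],"dr":[0,0,0],"jaw":1},
    {"slide":[2,0,0],"dr":[0,0,0],"jaw":1},
  ],
  force=25,
)

```text
t: 5.2
tool_pos: [0.6393, -0.0582, 0.2319]
orientation: [2.387, 2.041, 0.001]
force: [0.0, -0.1, -0.7]
opening: 0.0194
gripper_force: 25.0
```

```bash
python3 -c "
from h import *
jf()"
```

```text
t 5.2 jacket x 38.8 tooly -0.0 z 231.9 F [ 0.  -0.1 -0.7] op 19.4 gf 25.0
```

Emit:
servo_tool(
  increments=[
    {"slide":[8,0,0],"dr":[0,0,0],"jaw":1},
    {"slide":[18,0,0],"dr":[0,0,0],"jaw":1},
    {"slide":[28,0,0],"dr":[0,0,0],"jaw":1},
    {"slide":[38,0,0],"dr":[0,0,0],"jaw":1},
    {"slide":[48,0,0],"dr":[0,0,0],"jaw":1},
    {"slide":[57,0,0],"dr":[0,0,0],"jaw":1},
    {"slide":[64,0,0],"dr":[0,0,0],"jaw":1},
    {"slide":[64,0,0],"dr":[0,0,0],"jaw":1},
    {"slide":[64,0,0],"dr":[0,0,0],"jaw":1},
  ],
)

```text
t: 6.1
tool_pos: [0.6491, 0.0056, 0.2318]
orientation: [-2.387, -2.042, -0.001]
force: [1.5, 1.4, 0.3]
opening: 0.0193
gripper_force: 25.0
```

```bash
python3 -c "
from h import *
jf()"
```

```text
t 6.1 jacket x 103.3 tooly -0.2 z 231.8 F [1.5 1.4 0.3] op 19.3 gf 25.0
```

Emit:
servo_tool(
  increments=[
    {"slide":[0,0,0],"dr":[0,0,0],"jaw":0.4},
    {"slide":[0,0,0],"dr":[0,0,0],"jaw":0.4},
    {"slide":[0,0,0],"dr":[0,0,0],"jaw":0.4},
    {"slide":[0,0,0],"dr":[0,0,0],"jaw":0.4},
    {"slide":[-15,0,0],"dr":[0,0,0],"jaw":0.4},
    {"slide":[-40,0,0],"dr":[0,0,0],"jaw":0.4},
    {"slide":[-65,0,0],"dr":[0,0,0],"jaw":0.4},
    {"slide":[-78,0,0],"dr":[0,0,0],"jaw":0.4},
    {"slide":[-78,0,0],"dr":[0,0,0],"jaw":0.4},
    {"slide":[-78,0,0],"dr":[0,0,0],"jaw":0.4},
  ],
)

```text
t: 7.1
tool_pos: [0.6369, -0.0721, 0.2317]
orientation: [-2.389, -2.04, -0.0]
force: [-0.2, 0.4, 0.3]
opening: 0.0558
gripper_force: 0.0
```

```bash
python3 - <<'E'
from h import *
jf()
im,w,p=cloud('wrist'); cv2.imwrite('pics/w3.png',im[...,::-1])
hsv=cv2.cvtColor(im,cv2.COLOR_RGB2HSV); h,s=hsv[...,0].astype(int),hsv[...,1]
d=(w[...,:2]-[.6333,-.0965]); x=d@[.1547,.988]; y=d@[.988,-.1547]
m=((h<6)|(h>172))&(s>140)&(abs(y)<.015)&(w[...,2]>.05)&(x<.2)
print(m.sum(),np.percentile(x[m],[1,50,99]),np.median(y[m]),np.percentile(w[m][:,2],95))
E
```

```text
t 7.1 jacket x 24.6 tooly -0.3 z 231.7 F [-0.2  0.4  0.3] op 55.8 gf 0.0
2994 [0.09124717 0.10390776 0.11565358] 0.00019437504365942866 0.07550473133363395
```

View pics/w3.png

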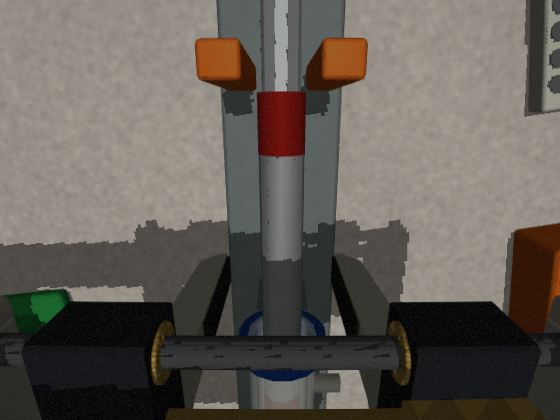

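The red end now runs from rows 93 to 155 with its tip at x≈116 mm from the mouth, just short of the posts, so the column's middle is at about 26 mm. I grip here at 24.6 mm and draw 80 mm.

Emit:
servo_tool(
  increments=[
    {"slide":[0,0,0],"dr":[0,0,0],"jaw":1},
    {"slide":[0,0,0],"dr":[0,0,0],"jaw":1},
    {"slide":[0,0,0],"dr":[0,0,0],"jaw":1},
    {"slide":[0,0,0],"dr":[0,0,0],"jaw":1},
    {"slide":[0,0,0],"dr":[0,0,0],"jaw":1},
    {"slide":[0,0,0],"dr":[0,0,0],"jaw":1},
    {"slide":[0,0,0],"dr":[0,0,0],"jaw":1},
    {"slide":[8,0,0],"dr":[0,0,0],"jaw":1},
    {"slide":[18,0,0],"dr":[0,0,0],"jaw":1},
    {"slide":[28,0,0],"dr":[0,0,0],"jaw":1},
    {"slide":[38,0,0],"dr":[0,0,0],"jaw":1},
    {"slide":[48,0,0],"dr":[0,0,0],"jaw":1},
    {"slide":[58,0,0],"dr":[0,0,0],"jaw":1},
    {"slide":[68,0,0],"dr":[0,0,0],"jaw":1},
    {"slide":[75,0,0],"dr":[0,0,0],"jaw":1},
    {"slide":[80,0,0],"dr":[0,0,0],"jaw":1},
    {"slide":[80,0,0],"dr":[0,0,0],"jaw":1},
    {"slide":[80,0,0],"dr":[0,0,0],"jaw":1},
  ],
  force=35,
)

```text
t: 8.95
tool_pos: [0.6495, 0.0076, 0.2319]
orientation: [-2.387, -2.042, -0.002]
force: [2.2, 1.4, 2.9]
opening: 0.0191
gripper_force: 35.0
```

```bash
python3 - <<'E'
from h import *
jf()
im,w,p=cloud('wrist')
hsv=cv2.cvtColor(im,cv2.COLOR_RGB2HSV); h,s=hsv[...,0].astype(int),hsv[...,1]
d=(w[...,:2]-[.6333,-.0965]); x=d@[.1547,.988]; y=d@[.988,-.1547]
m=((h<6)|(h>172))&(s>140)&(abs(y)<.015)&(w[...,2]>.05)&(x<.25)
print(m.sum(),np.percentile(x[m],[1,50,99]),np.median(y[m]),np.percentile(w[m][:,2],95))
E
```

```text
t 8.95 jacket x 105.3 tooly -0.1 z 231.9 F [2.2 1.4 2.9] op 19.1 gf 35.0
3350 [0.03498444 0.18273457 0.19610544] -0.00012596862475289968 0.07588296064049742
```

Emit:
servo_tool(
  increments=[
    {"slide":[0,0,-5],"dr":[0,0,0],"jaw":1},
    {"slide":[0,0,-15],"dr":[0,0,0],"jaw":1},
    {"slide":[0,0,-30],"dr":[0,0,0],"jaw":1},
    {"slide":[0,0,-50],"dr":[0,0,0],"jaw":1},
    {"slide":[0,0,-70],"dr":[0,0,0],"jaw":1},
    {"slide":[0,0,-85],"dr":[0,0,0],"jaw":1},
    {"slide":[0,0,-90],"dr":[0,0,0],"jaw":1},
    {"slide":[0,0,-90],"dr":[0,0,0],"jaw":1},
    {"slide":[0,0,-90],"dr":[0,0,0],"jaw":1},
  ],
)

```text
t: 9.9
tool_pos: [0.649, 0.007, 0.3207]
orientation: [-2.387, -2.041, 0.002]
force: [-0.5, 0.1, -2.8]
opening: 0.0192
gripper_force: 35.0
```

```bash
python3 - <<'E'
from h import *
jf()
im,w,p=cloud('wrist'); cv2.imwrite('pics/w4.png',im[...,::-1])
s=read_state(); Rt=R.from_rotvec(s['orientation']).as_matrix(); L=(w-s['tool_pos'])@Rt
hsv=cv2.cvtColor(im,cv2.COLOR_RGB2HSV); h,sa=hsv[...,0].astype(int),hsv[...,1]
m=((h<6)|(h>172))&(sa>140)&(abs(L[...,1])<.015)&(abs(L[...,2]-.165)<.03)&(L[...,0]>.05)
print('tool-frame tip',np.percentile(L[m][:,0],[1,99]),'y',np.median(L[m][:,1]),'z top',np.percentile(L[m][:,2],5))
go([.4453,-.1545,.29],np.radians(88.4))
E
```

```text
t 9.9 jacket x 104.7 tooly -0.5 z 320.7 F [-0.5  0.1 -2.8] op 19.2 gf 35.0
tool-frame tip [0.06621329 0.09063304] y 0.0001573139858139426 z top 0.1559065132514184
t 9.95 slide [-191.2 -175.9   30.7] dr [-2.400e-03  1.000e-04 -1.281e-01]
```

View pics/w4.png

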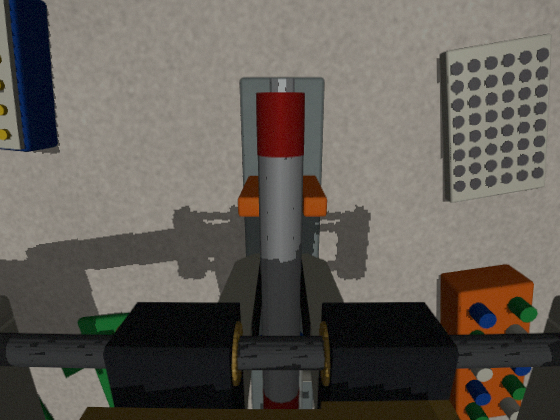

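The column is held level and centred on the tool, its red tip at rows 93–155, clear above the posts. I carry it over the rack.

Emit:
servo_tool(
  increments=[
    {"slide":[-10,-9,0],"dr":[0,0,-0.01],"jaw":1},
    {"slide":[-30,-27,0],"dr":[0,0,-0.02],"jaw":1},
    {"slide":[-53,-48,0],"dr":[0,0,-0.04],"jaw":1},
    {"slide":[-76,-70,0],"dr":[0,0,-0.05],"jaw":1},
    {"slide":[-99,-91,0],"dr":[0,0,-0.07],"jaw":1},
    {"slide":[-122,-112,0],"dr":[0,0,-0.09],"jaw":1},
    {"slide":[-145,-133,0],"dr":[0,0,-0.1],"jaw":1},
    {"slide":[-168,-154,0],"dr":[0,0,-0.115],"jaw":1},
    {"slide":[-184,-169,0],"dr":[0,0,-0.125],"jaw":1},
    {"slide":[-191,-176,0],"dr":[0,0,-0.128],"jaw":1},
    {"slide":[-191,-176,15],"dr":[-0.002,0,-0.128],"jaw":1},
    {"slide":[-191,-176,30],"dr":[-0.002,0,-0.128],"jaw":1},
    {"slide":[-191,-176,30],"dr":[-0.002,0,-0.128],"jaw":1},
    {"slide":[-191,-176,30],"dr":[-0.002,0,-0.128],"jaw":1},
  ],
)

```text
t: 11.35
tool_pos: [0.4458, -0.1539, 0.2914]
orientation: [2.252, 2.19, 0.001]
force: [-0.8, -0.0, -1.9]
opening: 0.0194
gripper_force: 35.0
```

```bash
python3 - <<'E'
from h import *
go([.4453,-.1545,.232],np.radians(88.4))
for n in ['top','wrist']:
    im,w,p=cloud(n); hsv=cv2.cvtColor(im,cv2.COLOR_RGB2HSV); h,s=hsv[...,0],hsv[...,1]
    near=np.hypot(w[...,0]-.445,w[...,1]+.155)<.1
    g=(h>40)&(h<85)&(s>90)&near
    Q=w[g&(w[...,2]>.045)&(w[...,2]<.07)]
    for k in (Q[:,1]>-.15,Q[:,1]<-.15):
        if k.sum()>5: print(n,k.sum(),Q[k].mean(0).round(4),Q[k].min(0).round(4),Q[k].max(0).round(4))
    P=w[g&(abs(w[...,2]-.01)<.004)]
    print(n,cv2.minAreaRect(P[:,:2].astype(np.float32)*1000))
    cv2.imwrite(f'pics/{n}5.png',im[...,::-1])
E
```

```text
t 11.35 slide [-0.6 -0.5 59.4] dr [ 0.0007 -0.0006  0.0002]
top ((429.36798095703125, -169.21275329589844), (108.656005859375, 30.655941009521484), 85.30522918701172)
wrist 294 [ 0.444  -0.104   0.0606] [ 0.4277 -0.1109  0.0575] [ 0.4658 -0.0979  0.0632]
wrist ((446.04986572265625, -138.0313720703125), (106.93013763427734, 59.7387809753418), 88.3554916381836)
```

View pics/wrist5.png

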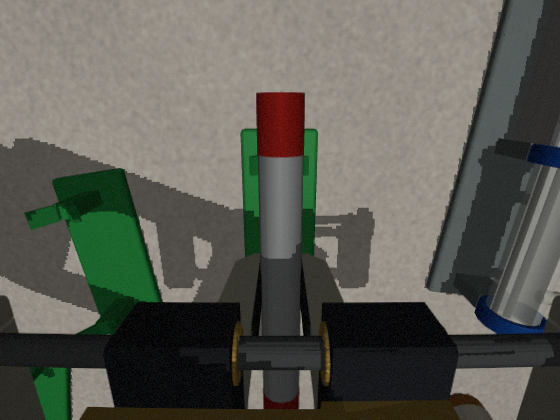

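The column is centred over the rack: saddle near (280,165), red tip beyond it at rows 93–155. I lower it.

Emit:
servo_tool(
  increments=[
    {"slide":[-1,0,10],"dr":[0,0,0],"jaw":1},
    {"slide":[-1,0,25],"dr":[0,0,0],"jaw":1},
    {"slide":[-1,0,40],"dr":[0,0,0],"jaw":1},
    {"slide":[-1,0,52],"dr":[0,0,0],"jaw":1},
    {"slide":[-1,0,58],"dr":[0,0,0],"jaw":1},
    {"slide":[-1,0,60],"dr":[0,0,0],"jaw":1},
    {"slide":[-1,0,61],"dr":[0,0,0],"jaw":1},
    {"slide":[-1,0,62],"dr":[0,0,0],"jaw":1},
    {"slide":[-1,0,63],"dr":[0,0,0],"jaw":1},
    {"slide":[-1,0,63],"dr":[0,0,0],"jaw":1},
  ],
)

```text
t: 12.45
tool_pos: [0.446, -0.1554, 0.229]
orientation: [2.251, 2.189, 0.002]
force: [0.2, 0.4, -2.1]
opening: 0.0191
gripper_force: 35.0
```

Emit:
servo_tool(
  increments=[
    {"slide":[0,0,1],"dr":[0,0,0],"jaw":1},
    {"slide":[0,0,2],"dr":[0,0,0],"jaw":1},
    {"slide":[0,0,2.5],"dr":[0,0,0],"jaw":1},
    {"slide":[0,0,2.5],"dr":[0,0,0],"jaw":1},
    {"slide":[0,0,2.5],"dr":[0,0,0],"jaw":1},
  ],
)

```text
t: 12.95
tool_pos: [0.4461, -0.1554, 0.2275]
orientation: [2.251, 2.189, 0.002]
force: [-6.1, 1.5, 10.4]
opening: 0.0192
gripper_force: 35.0
```

Contact at the expected height (axis about 60.5 mm, 10 N up), so I release and retreat.

Emit:
servo_tool(
  increments=[
    {"slide":[0,0,0],"dr":[0,0,0],"jaw":0.4},
    {"slide":[0,0,0],"dr":[0,0,0],"jaw":0.4},
    {"slide":[0,0,0],"dr":[0,0,0],"jaw":0.4},
    {"slide":[0,0,0],"dr":[0,0,0],"jaw":0.4},
    {"slide":[0,0,0],"dr":[0,0,0],"jaw":0.4},
    {"slide":[0,0,-10],"dr":[0,0,0],"jaw":0.4},
    {"slide":[0,0,-40],"dr":[0,0,0],"jaw":0.4},
    {"slide":[0,0,-80],"dr":[0,0,0],"jaw":0.4},
    {"slide":[-60,0,-130],"dr":[0,0,0],"jaw":0.4},
    {"slide":[-80,0,-150],"dr":[0,0,0],"jaw":0.4},
    {"slide":[-80,0,-150],"dr":[0,0,0],"jaw":0.4},
    {"slide":[-80,0,-150],"dr":[0,0,0],"jaw":0.4},
  ],
)

```text
t: 14.15
tool_pos: [0.4435, -0.2363, 0.3781]
orientation: [2.251, 2.185, 0.003]
force: [0.6, 0.1, -0.1]
opening: 0.0559
gripper_force: 0.0
```

```bash
python3 - <<'E'
from h import *
im,w,p=cloud('wrist'); cv2.imwrite('pics/w6.png',im[...,::-1]); s=read_state(); print(s['t'],s['force'],s['gripper_force'],s['opening'])
hsv=cv2.cvtColor(im,cv2.COLOR_RGB2HSV); h,sa=hsv[...,0].astype(int),hsv[...,1]
u=np.array([np.cos(np.radians(88.4)),np.sin(np.radians(88.4))])
d=w[...,:2]-[.4455,-.1543]; x=d@u; y=d@[u[1],-u[0]]
m=((h<6)|(h>172))&(sa>140)&(abs(x)<.13)&(abs(y)<.03)&(w[...,2]>.03)
for k in (m&(x>0),m&(x<0)):
    if k.sum(): print(k.sum(),np.percentile(x[k],[1,99]).round(4),(np.percentile(y[k],[2,50,98])).round(4),np.percentile(w[k][:,2],95))
E
```

```text
14.2 [-0.235997   -0.01326393  0.0755531 ] 0.0 0.05579348802273058
600 [0.0653 0.0828] [-0.009   0.0004  0.009 ] 0.0707088468262931
739 [-0.0894 -0.0465] [-0.029  -0.0012  0.0293] 0.2934725813440103
```

View pics/w6.png

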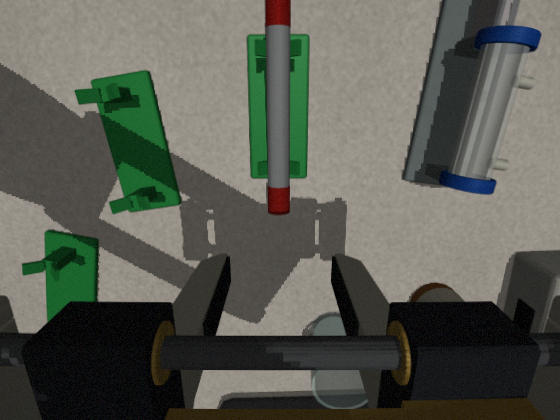

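The column lies along both saddles (rows 0–213, column 278), its top at 70 mm as expected, and the fingers are clear.

```bash
python3 -c "
from plant import close_job
print(close_job())"
```

```text
the job is handed in; nothing more can be done
None
```

The column is drawn out of the jacket, laid about centred in both saddles of the green rack and released; I handed the job in at about 14 s, but no verdict came back.

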